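Clip the long steel tube into its bench holder

TASK

Put the long steel tube away in its holder: lay it along the two spring clips and press it straight down with the gripper until it snaps fully home in both, about centred lengthwise, then let go. Press it in, do not drop it, and leave the short tube where it lies.

Things in the scene. Friction and masses are not known exactly. Their poses are not given: they have to be found in the camera images.
- long_tube: Bare steel tube lying on the table, 24 mm diameter, 180 mm long, 0.10 to 0.2 kg. A short tube of the same make lies near it. Origin on its axis at mid-length (12 mm above the table as it lies); its x axis runs along the tube, either end is the same.
- short_tube: Bare steel tube of the same 24 mm diameter but only 80 mm long, lying on the table; not wanted. Origin on its axis at mid-length, x along it.
- seat (a point): Middle of the long tube's axis when home in both clips: 38 mm above the table, 26 mm above the board's top; axes as the holder's. Flared lips 37 mm apart at the top narrow to a throat of about 18 mm, 8 mm above the seat. A tube laid on the lips rests about 15 mm above the seat; some 10 N downward in all spreads the sprung jaws and it snaps in and is held.
- clip_holder: Wooden board 150 x 60 x 12 mm screwed to the table, carrying two C-shaped spring-steel clips, mouths up. Origin under its middle, at table height; x along the board and along the clips' common axis, y across, z up. The clips are 14 mm long in x, centred at x = -50 and +50 mm: 86 mm stay free between them, where the fingers fit; tops of the clip lips are about 57 mm above the table.

How it is judged:
On the way:
1. the long tube is pressed home in both clips by the gripper: fingers touching it while it lies in the seat (z of long_tube in the frame of seat below 0.004 m and distance between long_tube and seat below 0.021 m and angle between the x axis of long_tube and the x axis of seat, either way round below 0.08 rad and contact force between the fingers and long_tube above 0.5 N), for 0.1 s.
At the end, for the whole second after the job is handed in: The long tube lies at rest in both clips, its axis within 4 mm of the seat height and parallel to the clips within 0.08 rad, its middle within 20 mm of the seat point; the short tube is within 30 mm of where it lay (distance between long_tube and seat below 0.02 m and z of long_tube in the frame of seat between -0.004 and 0.004 m and angle between the x axis of long_tube and the x axis of seat, either way round below 0.08 rad and linear speed of long_tube below 0.02 m/s and distance of short_tube from where it was at the start of the episode below 0.03 m); the robot touches nothing.
It fails at once if the short tube is moved more than 30 mm (distance of short_tube from where it was at the start of the episode above 0.03 m).
It also fails if it takes over 42 s, if anything falls off the work surface, if the arm or the gripper's body presses on something with over 40 N, if the wrist force passes 120 N, or if a joint passes its speed limit or range.

ROBOT

A 6-joint arm with a two-finger parallel gripper is mounted at the origin on a cart in front of the work surface, level with it; the furniture and walls round the work are solid. World frame = base frame: x ahead of the robot, y to its left, z up, the work surface at z = 0. Lengths are in m, angles in rad, forces in N, time in s.
With the tool pointing down it reaches from about 0.3 to 0.85 m from the base axis. Payload 4.2 kg.
Tool frame: the origin (TCP) lies at the very end of the fingers, on their centre line; the grasp point (between the pads) lies 19 mm behind it; z points along the fingers, y is the line along which they close (so a half turn about z gives the same grasp; the last joint's range is limited). The gripper opens to 91 mm and grips with 3 to 60 N. Pads are 32 mm wide; open, the fingers measure 118 mm over their backs; the gripper's body (76 mm by 178 mm) begins 60 mm behind the grasp point.
Start: joints at [-1.272, 0.32, 1.565, -0, 1.257, -0.02], TCP at [0.18, -0.546, 0.214] pointing down, gripper open.
Joint ranges: [-3.11, 3.11], [-0.84, 2.01], [0.21, 2.61], [-1.34, 4.49], [0.05, 2.63], [-2.56, 2.56]. Speed limits (rad/s): [2.57, 2.57, 3.14, 3.14, 3.14, 3.14].

INTERFACE

Orientations are given as a unit quaternion [x, y, z, w].
In Python, from bench import bot, cams, order gives the robot as it stands.
- The arm moves only by the tool play_rows, never from a script. Its argument "series" is a list of rows, each an object with "angular": the turn, a rotation vector about the tool's x, y, z in degrees, a list of three; "translation": the shift along the tool's x, y, z in m, a list of three; "claw": the opening, from 0 (shut) to 1 (fully open). In form: [{"angular": [ax, ay, az], "translation": [x, y, z], "claw": claw}, ...]. A call has 1 to 20 rows; each row shifts and turns the commanded pose from where the row before left it, along the tool's axes as they then stand; what a row does not reach is not made up. A row lasts 1/10 s, in which the tool goes at most 50 mm and 8.59 degrees, less where a joint would pass 70% of its speed; a pose out of reach is approached as far as the arm can. A call with a gripper value outside its range is refused whole. The fingers move at their own pace and stop on an object; "force" is the grip in N (left out, the last holds). Time passes only in rows, so rows that do not move let the fingers close. It gives the time, the measured TCP pose, the force, the opening and the grip force at its end, in the units of the state.
- bot.get_obs(): the state, without advancing time (a new reading comes with each control period).
- cams.capture(name): name is "scene" or "top"; returns a dict with "image" (420x560x3 uint8, blue, green, red), "range_z" (420x560 float32, m along the optical axis (not along the pixel's ray), 0 where there is no reading), "camera_matrix" (3x3 intrinsics, pixels), "eye" and "rotation" of the camera in the world. Camera axes: x right, y down, z forward; pixel columns grow to the right and rows downward; lengths in m; the calibration is good to about 2 mm. A picture is of the moment at which its call begins.
- order.close_job(): hands the job in; it is judged then, once.
The state is a dict: "t": time; "joint_pos": joint angles; "joint_vel": joint speeds; "joint_torque": joint torques, N m; "tool_pos": TCP position; "orientation": TCP orientation; "force": force on the tool from outside, world axes, zero at the start; "moment": the same for the moment, N m; "gripper_width": finger opening in m; "gripper_force": force on a finger pad.
Only numpy, scipy, OpenCV 4.12 (cv2) and the standard library are available. Lean on these libraries where they do the work, as an engineer would, in place of code of your own. Each camera call takes 0.05 s, during which the arm holds its last target. There are 200 camera calls.

## Working session

There is one attempt and no reset: what is moved stays moved. The work goes in short steps, Python scripts to look and compute and a tool call to move; the robot and the scene stay as the last step left them, time stands still between calls to the robot, and variables do not carry over. Pictures are saved under pics/ and viewed, at most 10 in all, crops included, and the job is handed in when it is done.

Besides the shell and the picture viewer there is one more tool, called after "Emit:" by a JSON object that holds its "method" and its "body", one argument or row to a line. play_rows: Moves the arm, as the interface text tells. Its arguments: {"type":"object","properties":{"series":{"type":"array"},"force":{"type":"number"}},"required":["series"]}

```bash
mkdir -p pics; python3 - <<'E'
from bench import bot,cams
import cv2,numpy as np
for n in("top","scene"):
    c=cams.capture(n);cv2.imwrite(f"pics/{n}0.png",c["image"]);np.savez(f"{n}0.npz",**c)
    print(n,c["camera_matrix"],c["eye"],c["rotation"])
o=bot.get_obs();print(o["tool_pos"],o["orientation"],o["gripper_width"])
E
```

```text
top [[482.1070184    0.         276.34961982]
 [  0.         482.1070184  208.07062109]
 [  0.           0.           1.        ]] [0.36100143 0.04179025 1.15392827] [ 0.71516592 -0.69469767  0.05618074 -0.05269321]
scene [[440.34838308   0.         272.86064773]
 [  0.         440.34838308 208.98411762]
 [  0.           0.           1.        ]] [0.05788505 0.70598803 0.53093305] [-0.26400434  0.8192076  -0.48504784  0.15469067]
[ 0.18008219 -0.54559683  0.21321892] [ 9.87321269e-01  1.58732758e-01 -1.24481184e-04 -7.80145936e-04] 0.09127504358658671
```

View pics/top0.png

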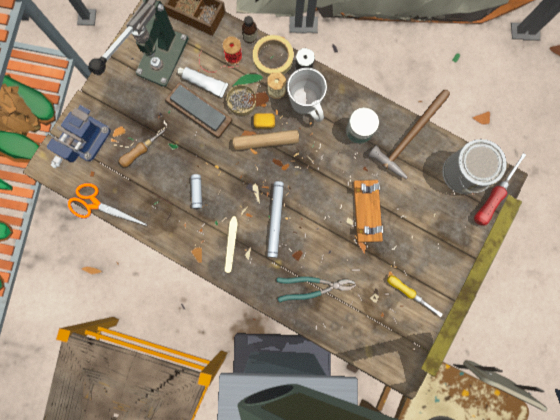

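View pics/scene0.png

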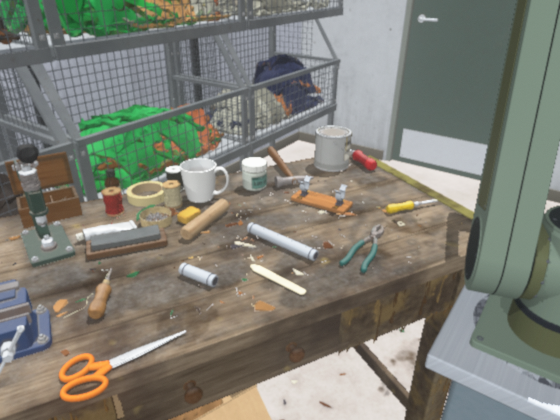

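The top view shows the long tube from about (279,182) to (272,256), the short tube at (196,190), and the orange holder at (368,210) with clips near (367,183) and (369,238).

```bash
cat > h.py <<'E'
import cv2,numpy as np
from scipy.spatial.transform import Rotation as R
def ray(c,px,z):
    px=np.atleast_2d(px).astype(float)
    d=np.c_[px,np.ones(len(px))]@np.linalg.inv(c["camera_matrix"]).T
    d=d@R.from_quat(c["rotation"]).as_matrix().T
    e=c["eye"];return e+d*((z-e[2])/d[:,2])[:,None]
def pts(c):
    D=c["range_z"];v,u=np.mgrid[:D.shape[0],:D.shape[1]]
    p=np.stack([u,v,np.ones_like(u)],-1)@np.linalg.inv(c["camera_matrix"]).T*D[...,None]
    return p@R.from_quat(c["rotation"]).as_matrix().T+c["eye"]
def rect(c,m,z,box):
    x0,y0,x1,y1=box;mm=np.zeros_like(m);mm[y0:y1,x0:x1]=m[y0:y1,x0:x1]
    k,_=cv2.findContours(mm,cv2.RETR_EXTERNAL,cv2.CHAIN_APPROX_NONE)
    k=max(k,key=cv2.contourArea)[:,0]
    w=ray(c,k,z)[:,:2]
    (a,b),s,_=r=cv2.minAreaRect((w*1000).astype(np.float32))
    p=cv2.boxPoints(r);e=[p[1]-p[0],p[2]-p[1]];l=max(e,key=np.linalg.norm)
    return np.r_[a,b].round(1),np.round(s,1),round(np.degrees(np.arctan2(l[1],l[0]))%180,2)
E
cat > m.py <<'E'
from h import *
import sys
c=dict(np.load(sys.argv[1]))
P=pts(c);hsv=cv2.cvtColor(c["image"],cv2.COLOR_BGR2HSV)
high=((P[...,2]>.006)*255).astype(np.uint8)
grey=((hsv[...,1]<70)&(hsv[...,2]>70)).astype(np.uint8)*255
grey=cv2.morphologyEx(grey,cv2.MORPH_CLOSE,np.ones((3,3)))
org=((hsv[...,0]<20)&(hsv[...,1]>140)&(hsv[...,2]>120)).astype(np.uint8)*255
org=cv2.morphologyEx(org,cv2.MORPH_CLOSE,np.ones((9,9)))
for n,m in(("grey",grey),("high",high)):
    print("long",n,rect(c,m,.012,(260,172,292,266)));print("short",n,rect(c,m,.012,(183,168,208,212)))
print("board org",rect(c,org,.012,(345,170,395,245)));print("board high",rect(c,high,.012,(345,172,390,247)))
w=P[170:250,345:395].reshape(-1,3);w=w[(w[:,2]>.03)&(w[:,2]<.08)]
print("clip pts",len(w),w[:,2].max())
if len(w)>10:
    _,l,cc=cv2.kmeans(w[:,:2].astype(np.float32),2,None,(3,50,1e-5),5,0)
    print(cc.round(4))
g=cv2.resize(c["image"][165:270,175:400],None,fx=3.5,fy=3.5,interpolation=cv2.INTER_CUBIC);cv2.imwrite("pics/crop0.png",g)
print(ray(c,[[367,183],[369,238]],.05))
E
python3 m.py top0.npz
```

```text
long grey (array([514.9,  39.9]), array([224.2,  75.2]), np.float32(1.73))
short grey (array([578.3, 235.8]), array([107.1,  57.8]), np.float32(3.33))
long high (array([512. ,  40.2]), array([ 24., 182.]), np.float32(176.81))
short high (array([573.3, 233.2]), array([81.4, 24.1]), np.float32(3.19))
board org (array([ 536.3, -179.6]), array([154.8,  61.6]), np.float32(3.52))
board high (array([ 538.5, -179.9]), array([149.9,  64.5]), np.float32(3.83))
clip pts 155 0.0628040318137375
[[ 0.4888 -0.1886]
 [ 0.5885 -0.181 ]]
[[ 0.59816873 -0.17150005  0.05      ]
 [ 0.46928291 -0.17604972  0.05      ]]
```

View pics/crop0.png

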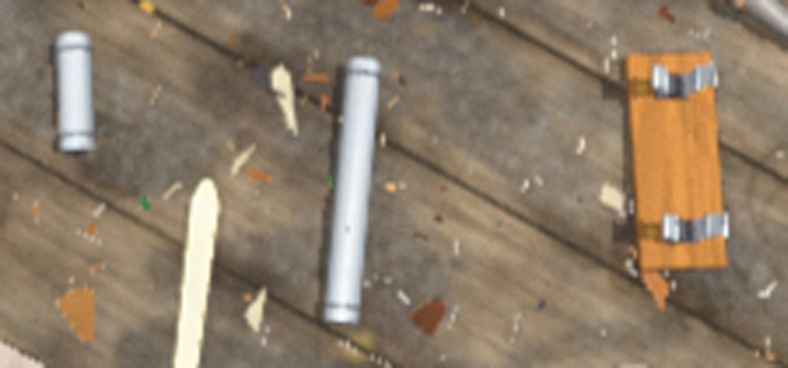

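The crop confirms the layout: clear space around the long tube, its middle at about (512, 40) mm, axis −3.2°; the holder is near (538, −181) mm at about +4°. I'll move above the tube.

Emit:
{"method": "play_rows", "body": {
  "series": [
    {"angular": [0, 0, 7.17], "translation": [0, 0, 0], "claw": 1},
    {"angular": [0, 0, 7.17], "translation": [0, 0, 0], "claw": 1},
    {"angular": [0, 0, 7.16], "translation": [0, 0, 0], "claw": 1},
    {"angular": [0, 0, 0], "translation": [0.0187, -0.0377, 0], "claw": 1},
    {"angular": [0, 0, 0], "translation": [0.0187, -0.0377, 0], "claw": 1},
    {"angular": [0, 0, 0], "translation": [0.0187, -0.0377, 0], "claw": 1},
    {"angular": [0, 0, 0], "translation": [0.0187, -0.0377, 0], "claw": 1},
    {"angular": [0, 0, 0], "translation": [0.0187, -0.0377, 0], "claw": 1},
    {"angular": [0, 0, 0], "translation": [0.0187, -0.0377, 0], "claw": 1},
    {"angular": [0, 0, 0], "translation": [0.0187, -0.0377, 0], "claw": 1},
    {"angular": [0, 0, 0], "translation": [0.0187, -0.0377, 0], "claw": 1},
    {"angular": [0, 0, 0], "translation": [0.0187, -0.0377, 0], "claw": 1},
    {"angular": [0, 0, 0], "translation": [0.0187, -0.0377, 0], "claw": 1},
    {"angular": [0, 0, 0], "translation": [0.0187, -0.0377, 0], "claw": 1},
    {"angular": [0, 0, 0], "translation": [0.0187, -0.0377, 0], "claw": 1},
    {"angular": [0, 0, 0], "translation": [0.0187, -0.0377, 0], "claw": 1},
    {"angular": [0, 0, 0], "translation": [0.0187, -0.0377, 0], "claw": 1},
    {"angular": [0, 0, 0], "translation": [0.0187, -0.0377, 0], "claw": 1},
    {"angular": [0, 0, 0], "translation": [0.0187, -0.0377, 0], "claw": 1},
    {"angular": [0, 0, 0], "translation": [0, 0, 0], "claw": 1}
  ]
}}

```text
t: 2.1
tool_pos: [0.5149, 0.0431, 0.2132]
orientation: [1.0, -0.026, 0.0, -0.001]
force: [-0.9, -1.6, -0.4]
gripper_width: 0.0911
gripper_force: 0.0
```

```bash
python3 - <<'E'
from h import *
from bench import bot
o=bot.get_obs();print(o["t"],o["tool_pos"],o["joint_pos"]);M=R.from_quat(o["orientation"]).as_matrix();print(M.round(4));print(o["force"])
print("to go",M.T@(np.array([.512,.0402,.003])-o["tool_pos"]))
# holder refinement, in board-ish frame
c=dict(np.load("top0.npz"));P=pts(c)[165:255,340:400].reshape(-1,3)
a=np.radians(4);u=np.array([np.cos(a),np.sin(a)]);v=np.array([-u[1],u[0]])
q=np.c_[(P[:,:2]-[.538,-.18])@u,(P[:,:2]-[.538,-.18])@v,P[:,2]]*1000
t=q[(q[:,2]>8)&(q[:,2]<17)&(abs(q[:,1])<45)]
print("board",np.percentile(t[:,:2],[.5,99.5],axis=0),cv2.minAreaRect(t[:,:2].astype(np.float32)))
for s in(-1,1):
    l=q[(q[:,2]>46)&(q[:,2]<66)&(s*q[:,0]>30)&(abs(q[:,1])<45)]
    print("lips",s,len(l),l.min(0),l.max(0),l.mean(0));print(l[np.argsort(l[:,1])].round(0).astype(int).tolist())
E
```

```text
2.1 [0.51486167 0.04310925 0.21324836] [6.02788028e-02 2.28012699e-01 1.69595038e+00 1.63398568e-03
 1.21702181e+00 1.68220217e+00]
[[ 9.987e-01 -5.170e-02  5.000e-04]
 [-5.170e-02 -9.987e-01  1.600e-03]
 [ 4.000e-04 -1.600e-03 -1.000e+00]]
[-0.93949309 -1.5723184  -0.36830437]
to go [-0.00279859  0.00338776  0.21024204]
board [[-73.29136655 -30.51895923]
 [ 75.14976942  28.64620138]] ((17.637908935546875, -2.5260276794433594), (69.96670532226562, 186.48680114746094), 85.27374267578125)
lips -1 63 [-57.39197535 -21.54886416  46.18623743] [-40.98507878  19.2078213   62.80403181] [-49.11575181  -4.41764094  53.48569177]
[[-47, -22, 56], [-43, -21, 58], [-56, -21, 54], [-45, -21, 59], [-52, -21, 57], [-50, -20, 60], [-54, -20, 60], [-53, -20, 51], [-44, -20, 54], [-47, -19, 55], [-43, -19, 59], [-56, -19, 54], [-52, -18, 58], [-42, -18, 51], [-50, -18, 60], [-46, -18, 51], [-44, -17, 54], [-49, -17, 55], [-51, -17, 55], [-54, -17, 55], [-56, -16, 56], [-46, -16, 51], [-51, -16, 50], [-53, -16, 50], [-44, -15, 53], [-55, -15, 50], [-49, -15, 54], [-50, -14, 48], [-46, -14, 51], [-55, -13
[... 808 characters left out ...]
9, 57], [46, -18, 49], [57, -18, 53], [52, -18, 53], [47, -18, 53], [49, -17, 54], [54, -17, 57], [48, -16, 50], [52, -16, 53], [54, -15, 55], [50, -15, 54], [45, -15, 53], [56, -15, 57], [51, -14, 48], [53, -14, 50], [57, -14, 52], [46, -14, 49], [47, -13, 53], [58, -12, 48], [51, -12, 47], [55, -12, 49], [53, -12, 49], [48, -12, 48], [46, -11, 48], [44, -11, 47], [52, 9, 47], [56, 9, 50], [45, 9, 47], [46, 10, 51], [54, 12, 51], [45, 12, 48], [55, 12, 53], [46, 12, 51], [51, 13, 53], [48, 13, 53], [45, 15, 49], [56, 15, 54], [51, 15, 53], [47, 15, 51], [57, 15, 56], [53, 15, 55], [48, 16, 56], [50, 18, 56], [55, 18, 58], [48, 18, 56], [57, 18, 60], [52, 18, 58], [45, 19, 58], [42, 19, 62]]
```

Emit:
{"method": "play_rows", "body": {
  "series": [
    {"angular": [0, 0, 0], "translation": [0, 0, 0.04], "claw": 1},
    {"angular": [0, 0, 0], "translation": [0, 0, 0.04], "claw": 1},
    {"angular": [0, 0, 0], "translation": [0, 0, 0.04], "claw": 1},
    {"angular": [0, 0, 0], "translation": [0, 0, 0.03], "claw": 1},
    {"angular": [0, 0, 0], "translation": [0, 0, 0], "claw": 1},
    {"angular": [0, 0, 0], "translation": [0, 0, 0], "claw": 1},
    {"angular": [0, 0, 0], "translation": [0, 0, 0], "claw": 1}
  ]
}}

```text
t: 2.8
tool_pos: [0.5144, 0.0391, 0.0657]
orientation: [1.0, -0.028, 0.002, -0.0]
force: [-1.1, 0.5, -0.9]
gripper_width: 0.0912
gripper_force: 0.0
```

```bash
cat > s.py <<'E'
from h import *
from bench import bot
import sys
o=bot.get_obs();M=R.from_quat(o["orientation"]).as_matrix()
print(o["t"],o["tool_pos"].round(4) if hasattr(o["tool_pos"],"round") else o["tool_pos"],"yaw",np.degrees(np.arctan2(M[1,0],M[0,0])).round(2),"tilt",M[2].round(4),"F",np.round(o["force"],1),"w",o["gripper_width"],"gf",o["gripper_force"])
t=np.array(list(map(float,sys.argv[1:4])));print("to go",(M.T@(t-o["tool_pos"])).round(4))
E
python3 s.py .512 .0402 .003
python3 - <<'E'
from bench import cams
import cv2
c=cams.capture("scene");cv2.imwrite("pics/s1.png",cv2.resize(c["image"][180:320,180:380],None,fx=3.5,fy=3.5))
E
```

```text
2.8 [0.5144 0.0391 0.0657] yaw -3.25 tilt [ 3.5e-03 -2.0e-04 -1.0e+00] F [-1.1  0.5 -0.9] w 0.09116292512102504 gf 0.0
to go [-0.0026 -0.001   0.0627]
```

View pics/s1.png

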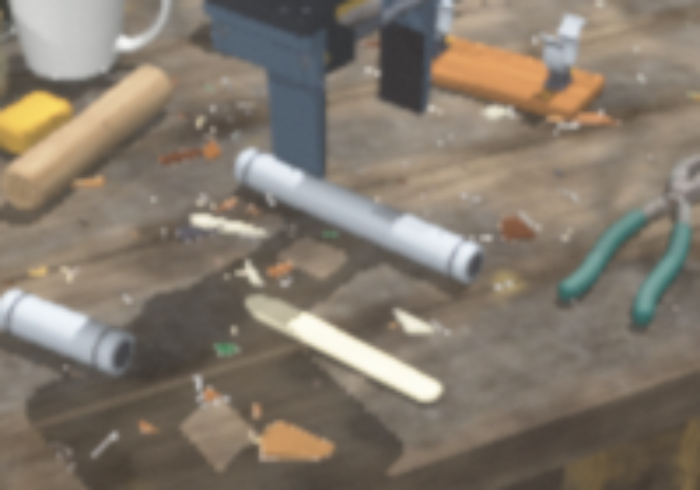

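The fingers hang either side of the tube's mid-part (crop about (300,170) and (405,105)). I'll descend and grip.

Emit:
{"method": "play_rows", "body": {
  "series": [
    {"angular": [0, 0, 0], "translation": [-0.0025, -0.001, 0.02], "claw": 1},
    {"angular": [0, 0, 0], "translation": [0, 0, 0.02], "claw": 1},
    {"angular": [0, 0, 0], "translation": [0, 0, 0.015], "claw": 1},
    {"angular": [0, 0, 0], "translation": [0, 0, 0.006], "claw": 1},
    {"angular": [0, 0, 0], "translation": [0, 0, 0], "claw": 1},
    {"angular": [0, 0, 0], "translation": [0, 0, 0], "claw": 0},
    {"angular": [0, 0, 0], "translation": [0, 0, 0], "claw": 0},
    {"angular": [0, 0, 0], "translation": [0, 0, 0], "claw": 0},
    {"angular": [0, 0, 0], "translation": [0, 0, 0], "claw": 0},
    {"angular": [0, 0, 0], "translation": [0, 0, 0], "claw": 0},
    {"angular": [0, 0, 0], "translation": [0, 0, 0], "claw": 0},
    {"angular": [0, 0, 0], "translation": [0, 0, 0], "claw": 0},
    {"angular": [0, 0, 0], "translation": [0, 0, 0], "claw": 0},
    {"angular": [0, 0, 0], "translation": [0, 0, 0], "claw": 0},
    {"angular": [0, 0, 0], "translation": [0, 0, 0], "claw": 0}
  ],
  "force": 50
}}

```text
t: 4.35
tool_pos: [0.5105, 0.0404, 0.0029]
orientation: [1.0, -0.028, -0.0, 0.0]
force: [0.5, 0.3, -0.4]
gripper_width: 0.0232
gripper_force: 50.0
```

```bash
python3 s.py .512 .0402 .003
```

```text
4.35 [0.5105 0.0404 0.0029] yaw -3.23 tilt [-1.e-04  1.e-04 -1.e+00] F [ 0.5  0.3 -0.4] w 0.02320426956116574 gf 49.999971985816956
to go [ 0.0015  0.0001 -0.0001]
```

Emit:
{"method": "play_rows", "body": {
  "series": [
    {"angular": [0, 0, 0], "translation": [0, 0, -0.02], "claw": 0},
    {"angular": [0, 0, 0], "translation": [0, 0, -0.03], "claw": 0},
    {"angular": [0, 0, 0], "translation": [0, 0, -0.03], "claw": 0},
    {"angular": [0, 0, 0], "translation": [0, 0, -0.03], "claw": 0},
    {"angular": [0, 0, -3.6], "translation": [0, 0, 0], "claw": 0},
    {"angular": [0, 0, -3.6], "translation": [0, 0, 0], "claw": 0},
    {"angular": [0, 0, 0], "translation": [0.0011, 0.0223, 0], "claw": 0},
    {"angular": [0, 0, 0], "translation": [0.0011, 0.0223, 0], "claw": 0},
    {"angular": [0, 0, 0], "translation": [0.0011, 0.0223, 0], "claw": 0},
    {"angular": [0, 0, 0], "translation": [0.0011, 0.0223, 0], "claw": 0},
    {"angular": [0, 0, 0], "translation": [0.0011, 0.0223, 0], "claw": 0},
    {"angular": [0, 0, 0], "translation": [0.0011, 0.0223, 0], "claw": 0},
    {"angular": [0, 0, 0], "translation": [0.0011, 0.0223, 0], "claw": 0},
    {"angular": [0, 0, 0], "translation": [0.0011, 0.0223, 0], "claw": 0},
    {"angular": [0, 0, 0], "translation": [0.0011, 0.0223, 0], "claw": 0},
    {"angular": [0, 0, 0], "translation": [0.0011, 0.0223, 0], "claw": 0},
    {"angular": [0, 0, 0], "translation": [0, 0, 0], "claw": 0},
    {"angular": [0, 0, 0], "translation": [0, 0, 0], "claw": 0},
    {"angular": [0, 0, 0], "translation": [0, 0, 0], "claw": 0},
    {"angular": [0, 0, 0], "translation": [0, 0, 0], "claw": 0}
  ],
  "force": 60
}}

```text
t: 6.35
tool_pos: [0.5367, -0.1803, 0.1129]
orientation: [0.999, 0.035, -0.0, -0.0]
force: [0.9, -0.4, -1.4]
gripper_width: 0.0225
gripper_force: 60.0
```

```bash
python3 s.py .5373 -.1812 .05
python3 - <<'E'
from bench import cams
import cv2,numpy as np
c=cams.capture("scene");np.savez("s2.npz",**c);a=c["image"][140:260,230:400]
d=cams.capture("top");np.savez("t2.npz",**d);b=d["image"][150:270,300:440]
cv2.imwrite("pics/s2.png",np.hstack([cv2.resize(x,None,fx=2.5,fy=2.5,interpolation=2) for x in(a,b)]))
E
```

```text
6.35 [ 0.5367 -0.1803  0.1129] yaw 4.02 tilt [-4.e-04 -3.e-04 -1.e+00] F [ 0.9 -0.4 -1.4] w 0.022501951167395725 gf 59.9994170665741
to go [0.0006 0.0009 0.0629]
```

View pics/s2.png

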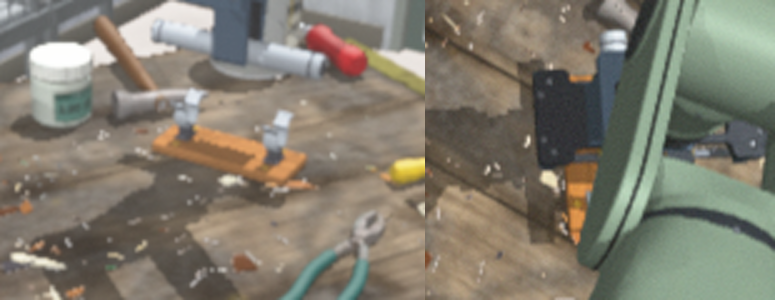

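The tube is held level above the holder, in line with both clips (scene half: clips at (190,112) and (277,135), tube above them). I'll lower it to just above the lips.

Emit:
{"method": "play_rows", "body": {
  "series": [
    {"angular": [0, 0, 0], "translation": [0.0006, 0.0008, 0.02], "claw": 0},
    {"angular": [0, 0, 0], "translation": [0, 0, 0.02], "claw": 0},
    {"angular": [0, 0, 0], "translation": [0, 0, 0.015], "claw": 0},
    {"angular": [0, 0, 0], "translation": [0, 0, 0.008], "claw": 0},
    {"angular": [0, 0, 0], "translation": [0, 0, 0], "claw": 0},
    {"angular": [0, 0, 0], "translation": [0, 0, 0], "claw": 0}
  ]
}}

```text
t: 7.05
tool_pos: [0.5381, -0.182, 0.0505]
orientation: [0.999, 0.035, 0.0, 0.0]
force: [-0.4, -0.3, -1.8]
gripper_width: 0.0229
gripper_force: 60.0
```

```bash
python3 s.py .5373 -.1812 .029
python3 - <<'E'
from bench import cams
import cv2,numpy as np
c=cams.capture("scene");a=c["image"][150:240,260:390]
cv2.imwrite("pics/s3.png",cv2.resize(a,None,fx=5,fy=5,interpolation=2))
E
```

```text
7.05 [ 0.5381 -0.182   0.0505] yaw 3.98 tilt [ 1.e-03  5.e-04 -1.e+00] F [-0.4 -0.3 -1.8] w 0.02292587962719351 gf 59.99944746494293
to go [-0.0008 -0.0009  0.0215]
```

View pics/s3.png

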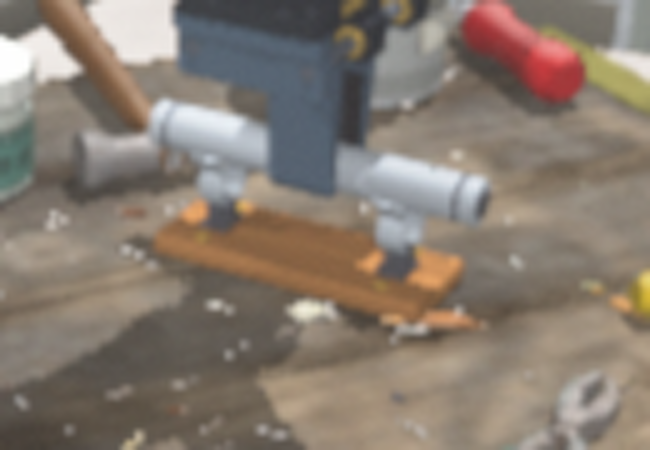

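The tube sits over both clips (crop (215,165) and (398,205)), level and centred. Now I'll press.

Emit:
{"method": "play_rows", "body": {
  "series": [
    {"angular": [0, 0, 0], "translation": [-0.0005, -0.0005, 0.003], "claw": 0},
    {"angular": [0, 0, 0], "translation": [0, 0, 0.003], "claw": 0},
    {"angular": [0, 0, 0], "translation": [0, 0, 0.002], "claw": 0},
    {"angular": [0, 0, 0], "translation": [0, 0, 0.002], "claw": 0},
    {"angular": [0, 0, 0], "translation": [0, 0, 0.002], "claw": 0},
    {"angular": [0, 0, 0], "translation": [0, 0, 0.002], "claw": 0},
    {"angular": [0, 0, 0], "translation": [0, 0, 0], "claw": 0}
  ]
}}

```text
t: 7.8
tool_pos: [0.5384, -0.1815, 0.0372]
orientation: [0.999, 0.034, 0.002, 0.0]
force: [0.1, 2.1, 5.6]
gripper_width: 0.0229
gripper_force: 60.0
```

Emit:
{"method": "play_rows", "body": {
  "series": [
    {"angular": [0, 0, 0], "translation": [0, 0, 0.002], "claw": 0},
    {"angular": [0, 0, 0], "translation": [0, 0, 0.002], "claw": 0},
    {"angular": [0, 0, 0], "translation": [0, 0, 0.002], "claw": 0},
    {"angular": [0, 0, 0], "translation": [0, 0, 0.002], "claw": 0},
    {"angular": [0, 0, 0], "translation": [0, 0, 0], "claw": 0},
    {"angular": [0, 0, 0], "translation": [0, 0, 0], "claw": 0}
  ]
}}

```text
t: 8.4
tool_pos: [0.5367, -0.1814, 0.0288]
orientation: [0.999, 0.035, -0.0, -0.0]
force: [-1.8, 2.1, 8.2]
gripper_width: 0.023
gripper_force: 60.0
```

```bash
python3 s.py .5373 -.1812 .029
python3 - <<'E'
from bench import cams
import cv2,numpy as np
c=cams.capture("scene");a=c["image"][150:240,260:390]
cv2.imwrite("pics/s4.png",cv2.resize(a,None,fx=5,fy=5,interpolation=2))
E
```

```text
8.4 [ 0.5367 -0.1814  0.0288] yaw 3.96 tilt [-4.e-04 -2.e-04 -1.e+00] F [-1.8  2.1  8.2] w 0.02303766082384462 gf 60.003542304039
to go [ 0.0006 -0.0002 -0.0002]
```

View pics/s4.png

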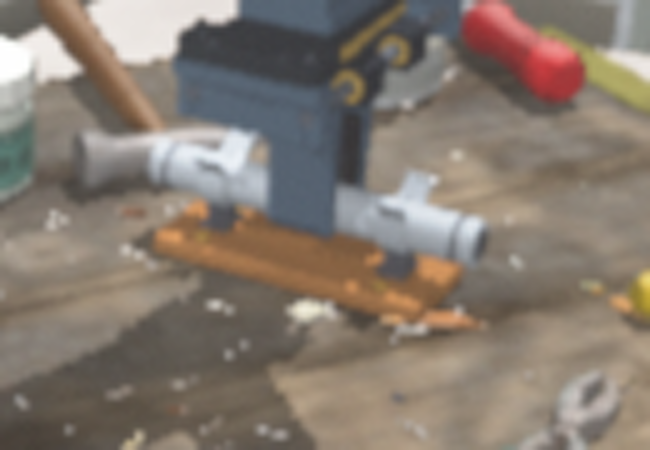

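The tube is now down between the jaws of both clips, with the lips showing above it at (235,150) and (415,190). A slight further push will show whether it is on the bottom.

Emit:
{"method": "play_rows", "body": {
  "series": [
    {"angular": [0, 0, 0], "translation": [0, 0, 0.001], "claw": 0},
    {"angular": [0, 0, 0], "translation": [0, 0, 0.001], "claw": 0},
    {"angular": [0, 0, 0], "translation": [0, 0, 0], "claw": 0},
    {"angular": [0, 0, 0], "translation": [0, 0, 0], "claw": 0},
    {"angular": [0, 0, 0], "translation": [0, 0, 0], "claw": 0}
  ]
}}

```text
t: 8.95
tool_pos: [0.5368, -0.1814, 0.0287]
orientation: [0.999, 0.035, 0.0, 0.0]
force: [-6.0, 3.6, 21.3]
gripper_width: 0.0229
gripper_force: 60.0
```

It didn't move while the force rose to 21 N, so it is on the bottom. I'll relieve the push, release and retreat.

Emit:
{"method": "play_rows", "body": {
  "series": [
    {"angular": [0, 0, 0], "translation": [0, 0, -0.0015], "claw": 0},
    {"angular": [0, 0, 0], "translation": [0, 0, 0], "claw": 0},
    {"angular": [0, 0, 0], "translation": [0, 0, 0], "claw": 0.7},
    {"angular": [0, 0, 0], "translation": [0, 0, 0], "claw": 0.7},
    {"angular": [0, 0, 0], "translation": [0, 0, 0], "claw": 0.7},
    {"angular": [0, 0, 0], "translation": [0, 0, 0], "claw": 0.7},
    {"angular": [0, 0, 0], "translation": [0, 0, 0], "claw": 0.7},
    {"angular": [0, 0, 0], "translation": [0, 0, 0], "claw": 0.7},
    {"angular": [0, 0, 0], "translation": [0, 0, -0.02], "claw": 0.7},
    {"angular": [0, 0, 0], "translation": [0, 0, -0.03], "claw": 0.7},
    {"angular": [0, 0, 0], "translation": [0, 0, -0.04], "claw": 0.7},
    {"angular": [0, 0, 0], "translation": [0, 0, -0.04], "claw": 0.7},
    {"angular": [0, 0, 0], "translation": [0, 0, -0.04], "claw": 0.7},
    {"angular": [0, 0, 0], "translation": [0, 0.04, 0], "claw": 0.7},
    {"angular": [0, 0, 0], "translation": [0, 0.04, 0], "claw": 0.7},
    {"angular": [0, 0, 0], "translation": [0, 0.04, 0], "claw": 0.7},
    {"angular": [0, 0, 0], "translation": [0, 0.04, 0], "claw": 0.7},
    {"angular": [0, 0, 0], "translation": [0, 0.04, 0], "claw": 0.7},
    {"angular": [0, 0, 0], "translation": [0, 0, 0], "claw": 0.7},
    {"angular": [0, 0, 0], "translation": [0, 0, 0], "claw": 0.7}
  ]
}}

```text
t: 10.95
tool_pos: [0.5505, -0.3815, 0.1967]
orientation: [0.999, 0.034, -0.0, -0.001]
force: [-0.4, 0.0, 0.4]
gripper_width: 0.0641
gripper_force: 0.0
```

```bash
python3 - <<'E'
from bench import cams,bot
from h import *
c=cams.capture("top");d=cams.capture("scene")
P=pts(c)[165:260,340:400].reshape(-1,3)
a=np.radians(4);u=np.array([np.cos(a),np.sin(a)]);v=np.array([-u[1],u[0]])
q=np.c_[(P[:,:2]-[.5388,-.1811])@u,(P[:,:2]-[.5388,-.1811])@v,P[:,2]]*1000
t=q[(abs(q[:,1])<9)&(q[:,2]>40)&(q[:,2]<75)]
t0=t[(abs(t[:,1])<4)];print("x span",np.percentile(t[:,0],[1,99]),"top z lo/mid/hi",[np.median(t0[(t0[:,0]>l)&(t0[:,0]<l+40),2]) for l in(-90,-20,50)])
print(bot.get_obs()["tool_pos"],bot.get_obs()["force"])
cv2.imwrite("pics/s5.png",np.hstack([cv2.resize(x,None,fx=3,fy=3,interpolation=2) for x in(c["image"][160:260,320:420],d["image"][150:250,260:390])]))
E
```

```text
x span [-89.99058996  85.19709577] top z lo/mid/hi [np.float64(49.31411483881121), np.float64(49.99165246268322), np.float64(50.12345194372203)]
[ 0.55076479 -0.38006518  0.19728615] [ 0.14032157 -0.19410182 -0.01929487]
```

View pics/s5.png

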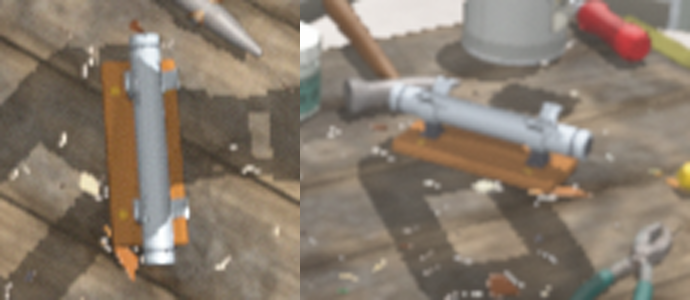

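The tube lies level in both clips: its top is at 50 mm, so its axis is at 38 mm, and it is centred lengthwise within about 2 mm. The gripper is clear, so I'm handing in.

```bash
python3 -c "
from bench import order
print(order.close_job())"
```

```text
the job is handed in; nothing more can be done
None
```

The long tube is pressed home in both clips, level at seat height and centred to about 2 mm; I released it, never touched the short tube, and handed the job in at about 11 s (no verdict came back).

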